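# Cam-lock a board carrier into a bench test dock

### The job

Slide the board carrier along the guide rails of the test dock until the head of its bolt stands in the open mouth of the cam disc, then push the disc's lever clockwise (seen from above) half a turn, fully to its stop, so that its hook draws the carrier in tight against the spring pads and keeps it there. Push gently throughout - carrier and lock are delicate and must never be pressed with more than 30 N - and leave the jar, the meter and the screwdriver where they are.

Things in the scene. Friction and masses are not known exactly. Their poses are not given: they have to be found in the camera images.
- dock: Fixed aluminium dock 385 x 160 mm, floor plate 12 mm thick. Origin on the cam's axis at table height, z up. Its x axis is the slide direction: the carrier comes from -x and slides to +x in a 120 mm wide channel between rails (tops at z = 32 mm, x = -295 to -90 mm). Plate spans x = -295 to +90 mm. It carries contact block, pads and cam disc.
- pads (a point): Middle between the two round spring pads (y = +-36 mm, z = 30 mm in the dock) at their free ends, x = -96.5 mm. 0.8 N per mm each, about 10 N together at home. They stand out of a black block, 48 mm high, face at x = -89 mm (hard stop), with a 32 mm wide gap in the middle for the bolt. Pads press the carrier back if it is merely pushed home.
- cam_top (a point): Centre of the cam disc's upper face, on its axis, 50 mm above the table. Steel disc 144 mm across, 16 mm thick, spiral slot with its mouth in the rim (facing the dock's -x when open). On it stands a dark lever: upright bar 12 mm thick, z = 50 to 80 mm, from 30 mm on one side of the axis to 74 mm on the other; hub 26 mm across to z = 83 mm. All else there is below z = 62 mm.
- cam (a joint): Cam angle, rad: 0 open, grows clockwise from above, stop at 3.14. Lever's long end points to the dock's +y at 0, +x at 1.57, -y at 3.14. Starts at 0 to 0.35; mouth open up to 0.45. At about 0.5 the hook catches a bolt head within 58 mm of the axis and has drawn it to 44 mm at 2.75; from there it holds by itself. Push at 50 mm from the axis: about 2 N free, up to 9 N near the end.
- lever_end (a point): Top of the lever's long end, 74 mm from the cam's axis, 80 mm above the table; it turns with the cam.
- carrier: Loose grey tray with a circuit board, 100 (x) by 116 mm (y), front wall 28 mm high, sides 18 mm, 0.3 to 0.65 kg. Origin: centre of its underside, which lies on the dock's floor plate (12 mm above the table). Its x axis points to the cam. A steel bolt stands out of its front wall. Slides with about 2 to 5 N of friction, stays where left. Starts in the rails 40 to 80 mm short of home.
- bolt_head (a point): Top centre of the bolt's upright round head (12 mm diameter, cap 16 mm), 96.5 mm ahead of the carrier's origin, 47.5 mm above its underside. In the dock's x: -58 mm or nearer to 0 is within the hook's reach, at -50 mm the carrier just touches the pads, -44 mm is home.
- push_plate (a point): Middle of the top edge of the carrier's rear face, 50 mm behind its origin, 55 mm above its underside (67 mm above the table). The rear wall is an upright push plate 90 mm wide, 8 mm thick: push it towards the cam.
- flux_jar: Bystander: amber jar with white lid, 52 mm across, 75 mm high; origin under its centre. Leave it.
- meter: Bystander: grey hand meter lying flat, 130 x 70 x 32 mm; origin under its centre. Leave it.
- screwdriver: Bystander: screwdriver, 170 mm long, lying flat. Leave it.
Not all that is in view belongs to the job. Leave any purple or yellow look-alike of the carrier alone.

How it is judged (in metres and radians):
On the way:
1. the bolt head stands in the cam's mouth (within 60 mm of its axis) while the cam is still open (x of bolt_head in the frame of dock above -0.06 m and value of joint cam below 0.6 rad), for 0.1 s.
At the end, for the whole second after the job is handed in: The cam is turned to its stop (joint above 2.85 rad), the carrier lies flat in the dock and its bolt head is drawn in to within 46.5 mm of the cam's axis along the dock's x (home is 44 mm), all at rest (x of bolt_head in the frame of dock above -0.0465 m and value of joint cam above 2.85 rad and z of carrier in the frame of dock between 0.009 and 0.016 m and angle between carrier's own z axis and vertical below 0.06 rad and linear speed of carrier below 0.01 m/s and not (velocity of joint cam above 0.05 rad/s) and not (velocity of joint cam below -0.05 rad/s)); the robot touches nothing.
It fails at once if the carrier is pressed with more than 30 N (contact force between any of the fingers, the arm and carrier above 30 N).
It fails at once if the dock or its cam is pressed with more than 30 N (contact force between any of the fingers, the arm and dock above 30 N).
It fails at once if the jar, the meter or the screwdriver is moved by more than 20 mm (distance of any of flux_jar, meter, screwdriver from where it was at the start of the episode above 0.02 m).
It also fails if it takes over 61 s, if anything falls off the work surface, if the arm or the gripper's body presses on something with over 40 N, if the wrist force passes 120 N, or if a joint passes its speed limit or range.

### The arm

A 7-joint arm with a two-finger parallel gripper is mounted at the origin on the work surface. World frame = base frame: x ahead of the robot, y to its left, z up, the work surface at z = 0. Lengths are in mm, angles in degrees, forces in N, time in s.
With the tool pointing down it reaches from about 400 to 900 mm from the base axis. Payload 5.6 kg.
Tool frame: the origin (TCP) lies midway between the tips of the shut fingers; the grasp point (between the pads) lies 19 mm behind it; z points along the fingers, x is the direction in which the jaws open and shut, and the axes are right-handed (so a half turn about z gives the same grasp; the last joint's range is limited). The gripper opens to 92 mm and grips with 3 to 60 N. Pads are 20 mm wide; open, the fingers measure 128 mm over their backs; the gripper's body (75 mm by 189 mm) begins 69 mm behind the grasp point.
Start: joints at [-67.208, 26.786, -0.665, 91.828, 0.344, 61.387, -3.226], TCP at [277.371, 587.856, 214.592] pointing down, gripper open.
Joint ranges: [-144.91, 144.91], [-17.63, 115.5], [-89.93, 88.59], [15.96, 139.68], [-74.01, 254.01], [8.47, 105.57], [-167.45, 167.45]. Speed limits (degrees/s): [147.25, 147.25, 180, 180, 180, 180, 180].

### API

Orientations are given as [roll, pitch, yaw] about the fixed x, y, z axes, in that order (R = Rz(yaw) Ry(pitch) Rx(roll)).
In Python, from plant import env, snapshot, calibration, ticket gives the robot as it stands.
- The arm moves only by the tool servo_tool, never from a script. Its argument "moves" is a list of rows, each a list of 4 numbers: the shift along the tool's x, y, z in mm, then the turn about the tool's z in rad. In form: [[x, y, z, roll], ...]. A call has 1 to 12 rows; each row shifts and turns the commanded pose from where the row before left it, along the tool's axes as they then stand; what a row does not reach is not made up. A row lasts 1/10 s, in which the tool goes at most 50 mm and 8.59 degrees, less where a joint would pass 70% of its speed; a pose out of reach is approached as far as the arm can. A call with a gripper value outside its range is refused whole. "grip" is the closure, from 0 (fully open) to 1 (shut), set as the call begins (left out, the last holds). The fingers move at their own pace and stop on an object; "force" is the grip in N (left out, the last holds). Time passes only in rows, so rows that do not move let the fingers close. It gives the time, the measured TCP pose, the force and the opening at its end, in the units of the state.
- env.get_state(): the state, without advancing time (a new reading comes with each control period).
- snapshot(name): name is "scene" or "top" or "wrist"; returns (picture, depth): 400x640x3 uint8, red, green, blue; 400x640 float32, mm along the optical axis (not along the pixel's ray), 0 where there is no reading.
- calibration(name): a dict with "intrinsics" (3x3 intrinsics, pixels), "dist_coeffs" ([k1, k2, p1, p2, k3] as OpenCV has them; the pictures are not rectified), "view" (4x4, takes a point from world to camera coordinates). Camera axes: x right, y up, looking along -z (the intrinsics and any distortion apply to the point x, -y, -z); pixel columns grow to the right and rows downward; lengths in mm; the calibration is good to about 2 mm. A picture is of the moment at which its call begins: read the wrist's pose just before it. calibration takes no time and is no camera call; for the wrist camera it gives the pose at the moment of the call.
- ticket.job_done(): hands the job in, once; it reports no verdict.
The state is a dict: "time_s": time; "joint_pos": joint angles; "qd": joint speeds; "tau": joint torques, N m; "ee_pos": TCP position; "tool_rot": TCP orientation; "force": force on the tool from outside, world axes, zero at the start; "wrist_torque": the same for the moment, N m; "gripper_width": finger opening in mm.
Only numpy, scipy, OpenCV 4.12 (cv2) and the standard library are available. Lean on these libraries where they do the work, as an engineer would, in place of code of your own. Each camera call takes 0.05 s, during which the arm holds its last target.

## Working session

There is one attempt and no reset: what is moved stays moved. The work goes in short steps, Python scripts to look and compute and a tool call to move; the robot and the scene stay as the last step left them, time stands still between calls to the robot, and variables do not carry over. Pictures are saved under pics/ and viewed, and the job is handed in when it is done.

Besides the shell and the picture viewer there is one more tool, called after "Request:" as name(argument=value, ...) on one line, values as JSON. servo_tool: Moves the arm, as the interface text tells. Its arguments: {"type":"object","properties":{"moves":{"type":"array"},"grip":{"type":"number"},"force":{"type":"number"}},"required":["moves"]}

```bash
ls; mkdir -p pics
python3 - <<'E'
from plant import env, snapshot, calibration, ticket
import cv2,numpy as np
print(env.get_state())
for n in ["scene","top","wrist"]:
    c=calibration(n); print(n,c)
    p,d=snapshot(n); cv2.imwrite(f"pics/{n}0.png",p[:,:,::-1]); np.save(f"pics/{n}0_d.npy",d); np.save(f"pics/{n}0_p.npy",p)
E
```

```text
pics
{'time_s': 0.0, 'joint_pos': array([-67.2067116 ,  26.83606315,  -0.66605427,  91.87958542,
         0.34541799,  61.38644645,  -3.22489476]), 'qd': array([ 0.06730819,  0.07255998, -0.02050838,  0.02104086,  0.09704539,
        0.04520508,  0.03753295]), 'tau': array([-5.14384192e-04, -5.20580328e+01, -1.22958468e-02, -2.43754309e+01,
       -5.65261894e-02,  1.74061710e-02,  1.83894535e-04]), 'ee_pos': array([277.15535228, 587.31581904, 213.64930018]), 'tool_rot': array([1.79992108e+02, 9.98174747e-02, 6.47420865e+01]), 'force': array([ 0.11312546, -0.2173466 , -0.78176811]), 'wrist_torque': array([-0.03333131, -0.00399995, -0.05904368]), 'gripper_width': 91.99154293085705}
scene {'intrinsics': array([[479.81675209,   0.        , 318.4929247 ],
       [  0.        , 479.81675209, 201.46342346],
       [  0.        ,   0.        ,   1.        ]]), 'dist_coeffs': array([-0.05355398,  0.        ,  0.        ,  0.        ,  0.        ]), 'view': array([[ 7.61194976e-01,  6.48463829e-01, -8.76764168e-03,
        -3.41075814e+02],
       [-4.59461909e-01,  5.48778881e-01,  6.9838133
[... 727 characters left out ...]
3],
       [ 0.00000000e+00,  0.00000000e+00,  0.00000000e+00,
         1.00000000e+00]])}
wrist {'intrinsics': array([[328.15278514,   0.        , 316.82120906],
       [  0.        , 328.15278514, 204.26818078],
       [  0.        ,   0.        ,   1.        ]]), 'dist_coeffs': array([0.00309387, 0.        , 0.        , 0.        , 0.        ]), 'view': array([[ 4.27156118e-01,  9.04177475e-01, -8.62966369e-04,
        -6.49174335e+02],
       [-8.72165732e-01,  4.11780879e-01, -2.64127704e-01,
         2.91492663e+01],
       [-2.38462967e-01,  1.13576414e-01,  9.64487331e-01,
        -3.90543651e+02],
       [ 0.00000000e+00,  0.00000000e+00,  0.00000000e+00,
         1.00000000e+00]])}
```

View pics/top0.png

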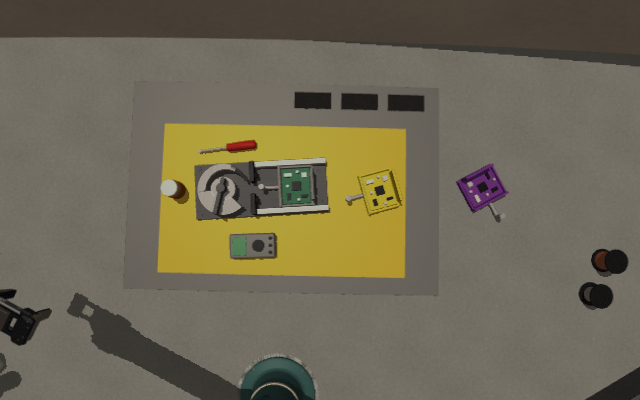

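View pics/scene0.png

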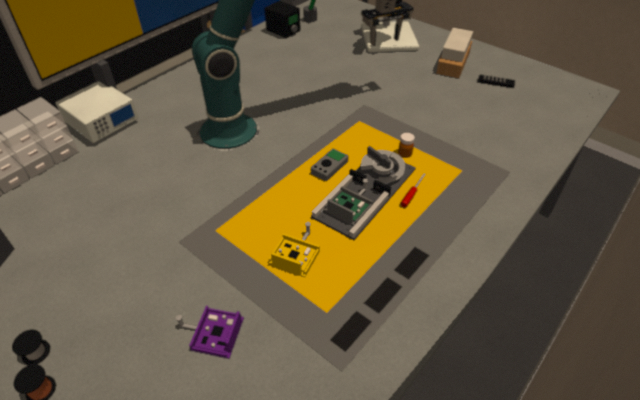

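View pics/wrist0.png

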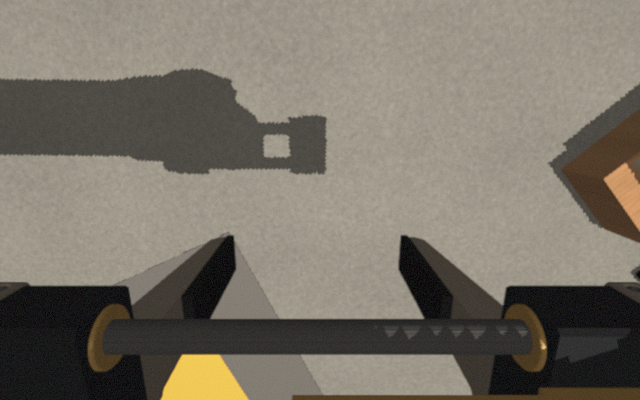

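Run:
```python
import cv2
p=cv2.imread("pics/top0.png"); c=p[135:265,150:350]
cv2.imwrite("pics/top0_c.png",cv2.resize(c,None,fx=4,fy=4,interpolation=cv2.INTER_CUBIC))
```

```text
(no output)
```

View pics/top0_c.png

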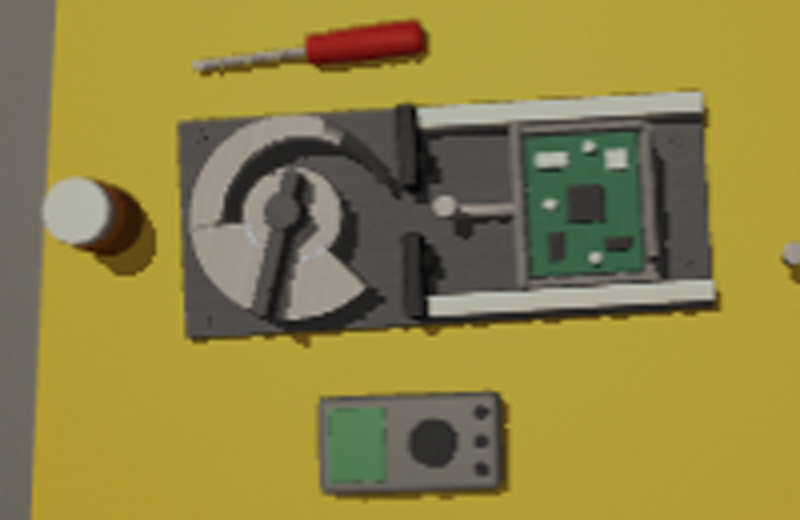

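```bash
cat > h.py <<'E'
import numpy as np, cv2
def ray(c,uv,z):
    K=np.array(c["intrinsics"]);V=np.array(c["view"])
    n=cv2.undistortPoints(np.array(uv,float).reshape(-1,1,2),K,np.array(c["dist_coeffs"])).reshape(-1,2)
    R=V[:3,:3];t=V[:3,3]; o=-R.T@t
    d=np.c_[n[:,0],-n[:,1],-np.ones(len(n))]@R
    z=np.broadcast_to(np.array(z,float),(len(n),))
    s=(z-o[2])/d[:,2]
    return o+s[:,None]*d
def fromdepth(c,uv,dep):
    K=np.array(c["intrinsics"]);V=np.array(c["view"])
    n=cv2.undistortPoints(np.array(uv,float).reshape(-1,1,2),K,np.array(c["dist_coeffs"])).reshape(-1,2)
    P=np.c_[n[:,0],-n[:,1],-np.ones(len(n))]*np.array(dep)[:,None]
    R=V[:3,:3];t=V[:3,3]
    return (P-t)@R
def proj(c,P):
    V=np.array(c["view"]);P=np.atleast_2d(P)
    q=P@V[:3,:3].T+V[:3,3]; q=q*[1,-1,-1]
    return cv2.projectPoints(q.reshape(-1,1,3),np.zeros(3),np.zeros(3),np.array(c["intrinsics"]),np.array(c["dist_coeffs"]))[0].reshape(-1,2)
E
python3 - <<'E'
from plant import calibration
from h import *
np.set_printoptions(precision=1,suppress=True)
c=calibration("top")
f=lambda x,y:((x-1.5)/4+150,(y-1.5)/4+135)
pts={"UL":(178,122,12),"LL":(188,338,12),"LR":(717,310,12),"railUR":(703,94,32),"railLR":(716,285,32),"railUR2":(703,118,32),"railLR2":(716,302,32),"bolt":(443,206,59.5),"hub":(285,210,83),"lev":(267,318,80),"pushT":(652,140,67),"pushB":(652,262,67),"jar":(78,210,75)}
d=np.load("pics/top0_d.npy")
for k,(x,y,z) in pts.items():
    uv=f(x,y); print(k,np.round(uv,1),ray(c,[uv],z)[0],fromdepth(c,[uv],[d[int(round(uv[1])),int(round(uv[0]))]])[0])
# height map
v,u=np.mgrid[0:400,0:640]; P=fromdepth(c,np.c_[u.ravel(),v.ravel()],d.ravel()).reshape(400,640,3); np.save("pics/top0_P.npy",P)
# tall
for nm,(z0,z1),(u0,u1,v0,v1) in [("lever",(72,92),(190,255,155,225)),("plate",(62,72),(285,330,155,225)),("bolt",(52,66),(255,272,175,200)),("jarlid",(68,82),(150,192,170,205))]:
    m=np.zeros((400,640),bool); m[v0:v1,u0:u1]=True; m&=(P[:,:,2]>z0)&(P[:,:,2]<z1)
    q=P[m]; print(nm,len(q),q.mean(0) if len(q) else '', q.min(0) if len(q) else '',q.max(0) if len(q) else '')
    if len(q)>5:
        mm=q[:,:2].mean(0);w,e=np.linalg.eigh(np.cov((q[:,:2]-mm).T));print(np.sqrt(w)*np.sqrt(12),e[:,1])
E
```

```text
UL [194.1 165.1] [653.7 260.1  12. ] [654.1 260.7  10. ]
LL [196.6 219.1] [496.  245.9  12. ] [496.1 246.6   9.6]
LR [328.9 212.1] [ 524.7 -136.7   12. ] [ 525.2 -137.     2.2]
railUR [325.4 158.1] [ 678.9 -123.    32. ] [ 684.3 -123.5    3.3]
railLR [328.6 205.9] [ 541.4 -135.1   32. ] [ 543.5 -135.9    2.4]
railUR2 [325.4 164.1] [ 661.5 -123.4   32. ] [ 666.7 -123.9    1.8]
railLR2 [328.6 210.1] [ 529.3 -135.3   32. ] [ 531.1 -136.1    1.8]
bolt [260.4 186.1] [590.6  57.4  59.5] [590.9  57.7  57.1]
hub [220.9 187.1] [582.9 162.2  83. ] [583.  162.6  81.5]
lev [216.4 214.1] [508.8 172.4  80. ] [509.1 174.1  73. ]
pushT [312.6 169.6] [639.2 -87.6  67. ] [648.  -86.8  11.1]
pushB [312.6 200.1] [554.  -89.5  67. ] [557.6 -89.   23.7]
jar [169.1 187.1] [580.8 307.8  75. ] [580.9 308.3  73.7]
lever 212 [564.  167.3  79.8] [509.4 151.3  72.1] [611.6 183.   87.8]
[ 17.2 100.4] [-1.   0.2]
plate 87 [600.6 -84.7  66.4] [557.5 -90.4  62.6] [647.1 -77.3  71.4]
[ 7.8 90.8] [-1.  -0.1]
bolt 25 [591.   54.6  59.2] [585.   46.7  55. ] [597.1  61.4  62.8]
[13.1 15.3] [0.3 0.9]
jarlid 217 [580.6 309.1  74.4] [558.8 288.1  68. ] [603.8 331.4  81.4]
[39.5 40.8] [-1.   0.1]
```

Request:
servo_tool(moves=[[-25,30,0,0],[-25,30,0,0],[-25,30,0,0],[-25,30,0,0],[-25,30,0,0],[-25,30,0,0],[-25,30,0,0],[-25,30,0,0],[-25,30,0,0],[-25,30,0,0]], grip=1, force=20)

```text
time_s: 1.15
ee_pos: [442.3, 232.2, 214.6]
tool_rot: [-180.0, -0.0, 64.7]
force: [1.0, -0.1, 0.1]
gripper_width: 13.9
```

Request:
servo_tool(moves=[[-25,30,0,0],[-25,30,0,0],[-25,30,0,0],[-25,30,0,0],[-25,30,0,0],[-25,30,0,0],[-25,30,0,0],[-25,30,0,0],[-25,30,0,0],[-6,-2,0,0]])

```text
time_s: 2.15
ee_pos: [586.9, -95.3, 214.4]
tool_rot: [179.9, 0.1, 64.4]
force: [0.4, 0.1, -0.2]
gripper_width: 0.4
```

Request:
servo_tool(moves=[[0,0,0,0.14],[0,0,0,0.14],[0,0,0,0.14],[0,0,0,0.14],[0,0,0,0.14],[0,0,0,0.14],[0,0,0,0.14],[0,0,0,0.075],[0,0,0,0],[0,0,0,0]])

```text
time_s: 3.15
ee_pos: [585.5, -88.9, 214.4]
tool_rot: [-180.0, 0.0, 4.4]
force: [-0.3, -0.1, 0.5]
gripper_width: 0.5
```

Request:
servo_tool(moves=[[7,21,0,0],[7,21,0,0],[0,0,0,0],[0,0,0,0]])

```text
time_s: 3.55
ee_pos: [602.5, -130.2, 214.3]
tool_rot: [-180.0, 0.0, 4.3]
force: [-0.1, 0.7, -0.2]
gripper_width: 0.3
```

Run:
```python
from plant import env, snapshot, calibration
import cv2,numpy as np,pickle
c=calibration("wrist");s=env.get_state();print(s["joint_pos"],s["ee_pos"])
p,d=snapshot("wrist");cv2.imwrite("pics/wrist1.png",p[:,:,::-1]);pickle.dump((c,d,p),open("pics/w1.pkl","wb"))
```

```text
[-14.46219877  25.33148523  31.47565578  98.45458832 -14.90751288
  60.45839601  26.28167086] [ 602.50546386 -130.16873696  214.29301175]
```

View pics/wrist1.png

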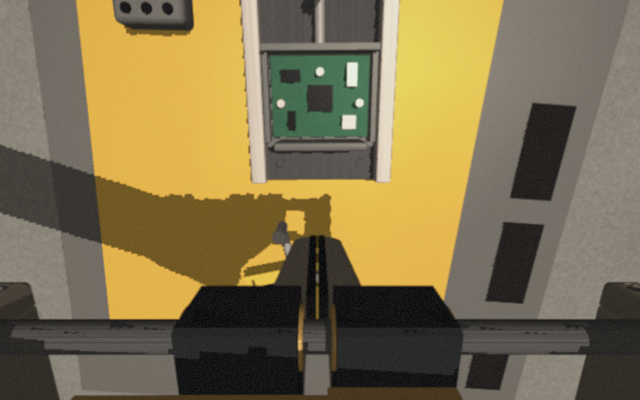

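Run:
```python
import pickle
from h import *
np.set_printoptions(precision=1,suppress=True)
c,d,p=pickle.load(open("pics/w1.pkl","rb"))
v,u=np.mgrid[0:400,0:640];P=fromdepth(c,np.c_[u.ravel(),v.ravel()],d.ravel()).reshape(400,640,3)
m=(v<170)&(v>120)&(u>255)&(u<390)&(P[...,2]>60)&(P[...,2]<75)
q=P[m];print(len(q),q.mean(0),q.min(0),q.max(0),u[m].min(),u[m].max(),v[m].min(),v[m].max())
mm=q[:,:2].mean(0);w,e=np.linalg.eigh(np.cov((q[:,:2]-mm).T));print(np.sqrt(12*w),e[:,1])
for r in (100,170): print(ray(c,[(u_,r) for u_ in ([256,385])],32))
m=(v<190)&(v>0)&(u>230)&(u<410)&(P[...,2]>27)&(P[...,2]<37)
for s in (u<290,u>350):
  q=P[m&s&((u<266)|(u>372))];mm=q[:,:2].mean(0);w,e=np.linalg.eigh(np.cov((q[:,:2]-mm).T));print(mm,np.sqrt(12*w),e[:,1],q.min(0),q.max(0))
```

```text
811 [602.3 -84.8  66.5] [557.6 -92.7  60.1] [646.  -77.9  69.6] 274 366 142 151
[ 8.1 88.3] [-1.  -0.1]
[[533.3 -46.2  32. ]
 [665.  -36.4  32. ]]
[[ 535.1 -118.5   32. ]
 [ 674.3 -108.1   32. ]]
[531.4 -37.8] [ 18.4 171.1] [-0.1  1. ] [ 516.4 -133.4   27. ] [545.2  44.5  36.4]
[663.8 -27.8] [ 19.6 168.8] [-0.1  1. ] [ 646.7 -122.1   27. ] [680.4  53.6  36.6]
```

Request:
servo_tool(moves=[[0,0,30,0],[0,0,30,0],[0,0,30,0],[0,0,30,0],[0,0,30,0],[0,0,22,0],[0,0,0,0],[0,0,0,0]])

```text
time_s: 4.4
ee_pos: [602.9, -129.5, 42.9]
tool_rot: [-180.0, 0.0, 4.4]
force: [-0.0, 0.2, 0.2]
gripper_width: 0.9
```

Request:
servo_tool(moves=[[0,-10,0,0],[0,-8,0,0],[0,-3,0,0],[0,-3,0,0],[0,-3,0,0],[0,-3,0,0],[0,-3,0,0],[0,0,0,0]])

```text
time_s: 5.2
ee_pos: [600.5, -97.8, 42.7]
tool_rot: [180.0, -0.0, 4.3]
force: [-0.7, -3.1, 0.7]
gripper_width: 0.5
```

Request:
servo_tool(moves=[[0,-3,0,0],[0,-3,0,0],[0,-3,0,0],[0,-3,0,0],[0,-3,0,0],[0,-3,0,0],[0,-3,0,0],[0,-3,0,0],[0,-3,0,0],[0,-3,0,0]])

```text
time_s: 6.2
ee_pos: [598.3, -67.4, 42.7]
tool_rot: [180.0, -0.0, 4.3]
force: [-1.1, -3.0, 2.6]
gripper_width: 0.5
```

Request:
servo_tool(moves=[[0,-2,0,0],[0,-2,0,0],[0,-2,0,0],[0,-2,0,0],[0,-2,0,0],[0,0,0,0]])

```text
time_s: 6.8
ee_pos: [597.5, -57.1, 42.6]
tool_rot: [-180.0, -0.0, 4.3]
force: [0.7, -3.6, 1.7]
gripper_width: 0.1
```

```bash
cat > look.py <<'E'
import sys
from plant import env, snapshot, calibration
from h import *
np.set_printoptions(precision=1,suppress=True)
n=sys.argv[1]
c=calibration("top");s=env.get_state();p,d=snapshot("top")
cv2.imwrite(f"pics/{n}.png",cv2.resize(p[135:265,150:350,::-1],None,fx=4,fy=4,interpolation=cv2.INTER_CUBIC))
v,u=np.mgrid[0:400,0:640];P=fromdepth(c,np.c_[u.ravel(),v.ravel()],d.ravel()).reshape(400,640,3)
np.save(f"pics/{n}_P.npy",P)
print(s["ee_pos"],s["force"],s["time_s"],s["joint_pos"])
O=np.array([583,162.3]);xd=np.array([-.0765,.997]);yd=np.array([-.997,-.0765])
D=np.stack([(P[...,:2]-O)@xd,(P[...,:2]-O)@yd],-1)
m=(P[...,2]>55)&(P[...,2]<66)&(abs(D[...,1])<13)&(D[...,0]>-125)&(D[...,0]<-38)
if m.any(): q=D[m];print("bolt",m.sum(),q.mean(0),q.min(0),q.max(0),"px",u[m].mean(),v[m].mean(),"ray@59.5",(ray(c,[(u[m].mean(),v[m].mean())],59.5)[0,:2]-O)@np.array([xd,yd]).T)
E
python3 look.py t1
```

```text
[597.5 -57.1  42.6] [ 0.7 -3.6  1.7] 6.8 [-17.   36.6  25.7 106.8 -22.9  41.8  26. ]
bolt 24 [-65.   -3.1] [-71.1 -10.6] [-58.9   3.4] px 246.0 185.70833333333334 ray@59.5 [-65.1  -3. ]
```

View pics/t1.png

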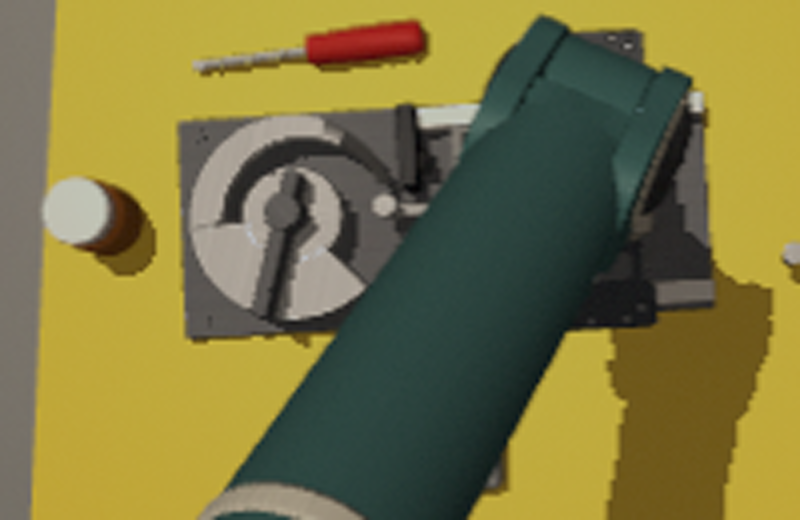

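Request:
servo_tool(moves=[[0,-2,0,0],[0,-2,0,0],[0,-2,0,0],[0,-2,0,0],[0,-2,0,0],[0,-2,0,0],[0,0,0,0]])

```text
time_s: 7.55
ee_pos: [596.4, -44.9, 42.5]
tool_rot: [-180.0, 0.0, 4.3]
force: [0.4, -1.5, 1.6]
gripper_width: 0.7
```

```bash
python3 look.py t2
python3 - <<'E'
from plant import calibration
from h import *
c=calibration("top")
f=lambda x,y:((x-1.5)/4+150,(y-1.5)/4+135)
print(ray(c,[f(190,220),f(275,115),f(285,324)],50))
E
```

```text
[596.4 -44.9  42.5] [ 0.4 -1.5  1.6] 7.55 [-18.2  36.5  25.7 107.1 -22.9  41.6  24.9]
bolt 22 [-52.9  -3.2] [-59.5  -9. ] [-45.2   3.3] px 241.6818181818182 185.9090909090909 ray@59.5 [-53.   -3.1]
[[578.00983892 236.93522533  50.        ]
 [653.93839292 179.8067859   50.        ]
 [506.20109529 166.93113268  50.        ]]
```

View pics/t2.png

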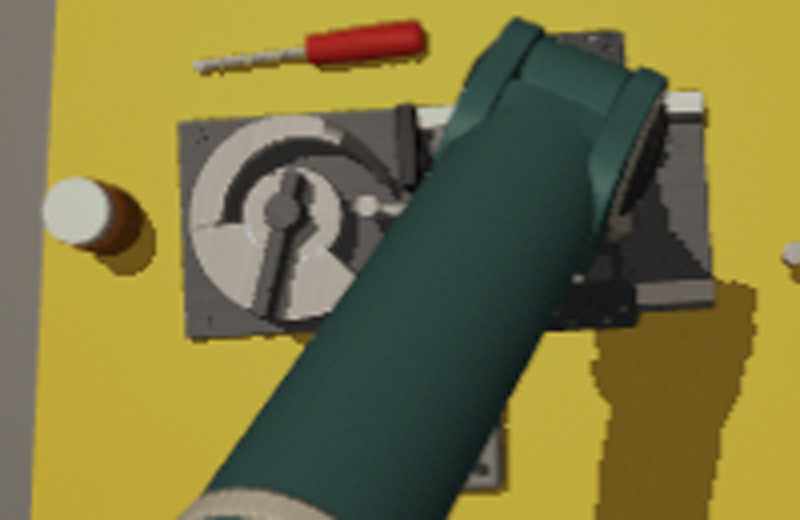

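Request:
servo_tool(moves=[[0,-1,0,0],[0,-1,0,0],[0,-1,0,0],[0,0,0,0]])

```text
time_s: 8.0
ee_pos: [596.2, -42.4, 42.5]
tool_rot: [-180.0, 0.0, 4.3]
force: [-1.0, -2.9, 1.6]
gripper_width: 0.5
```

Request:
servo_tool(moves=[[0,-1,0,0],[0,0,0,0]])

```text
time_s: 8.2
ee_pos: [596.2, -41.4, 42.5]
tool_rot: [-180.0, 0.0, 4.3]
force: [0.7, -2.7, 0.0]
gripper_width: 0.2
```

Request:
servo_tool(moves=[[0,-1,0,0],[0,0,0,0]])

```text
time_s: 8.4
ee_pos: [596.1, -40.4, 42.5]
tool_rot: [-180.0, 0.0, 4.3]
force: [-0.5, -3.4, 0.2]
gripper_width: 0.6
```

Request:
servo_tool(moves=[[0,-1,0,0],[0,-1,0,0],[0,0,0,0]])

```text
time_s: 8.7
ee_pos: [596.1, -38.7, 42.6]
tool_rot: [180.0, -0.0, 4.3]
force: [1.5, -3.0, -1.3]
gripper_width: 0.5
```

```bash
python3 look.py t3
```

```text
[596.1 -38.7  42.6] [ 1.5 -3.  -1.3] 8.7 [-18.9  36.4  25.8 107.2 -22.9  41.5  24.2]
bolt 26 [-46.8  -3.3] [-53.8  -8.9] [-39.4   2.8] px 239.5 186.0 ray@59.5 [-46.9  -3.2]
```

Request:
servo_tool(moves=[[0,5,0,0],[0,10,0,0],[0,5,-20,0],[0,0,-30,0],[0,0,-30,0],[0,0,-20,0],[0,0,0,0]])

```text
time_s: 9.45
ee_pos: [599.4, -59.0, 145.5]
tool_rot: [-180.0, -0.3, 4.3]
force: [0.8, 0.6, 0.6]
gripper_width: 0.6
```

Request:
servo_tool(moves=[[0,0,0,-0.14],[0,0,0,-0.14],[0,0,0,-0.14],[0,0,0,-0.14],[0,0,0,-0.14],[0,0,0,-0.14],[0,0,0,-0.14],[0,0,0,-0.14],[0,0,0,-0.14],[0,0,0,-0.14],[0,0,0,-0.17],[0,0,0,0]])

```text
time_s: 10.65
ee_pos: [596.7, -58.6, 141.4]
tool_rot: [-179.9, -0.1, 93.1]
force: [0.1, 0.9, -0.8]
gripper_width: 0.5
```

```bash
python3 look.py t4;  python3 - <<'E'
from plant import env, snapshot, calibration
import cv2,numpy as np,pickle
c=calibration("wrist");s=env.get_state();print(s["joint_pos"],s["ee_pos"],s["tool_rot"])
p,d=snapshot("wrist");cv2.imwrite("pics/wrist2.png",p[:,:,::-1]);pickle.dump((c,d,p),open("pics/w2.pkl","wb"))
E
```

```text
[596.7 -58.6 141.4] [ 0.1  0.9 -0.8] 10.65 [ -4.4  26.7   9.  103.1  -5.3  50.7 100. ]
bolt 26 [-46.9  -3.2] [-53.8  -8.8] [-39.8   2.9] px 239.5 186.0 ray@59.5 [-46.9  -3.2]
[ -4.49449722  26.68556011   9.032695   103.13467606  -5.28634605
  50.68854465  99.85428804] [596.80876256 -58.70030749 141.57625951] [-1.79902773e+02 -5.60434969e-02  9.29026040e+01]
```

View pics/wrist2.png

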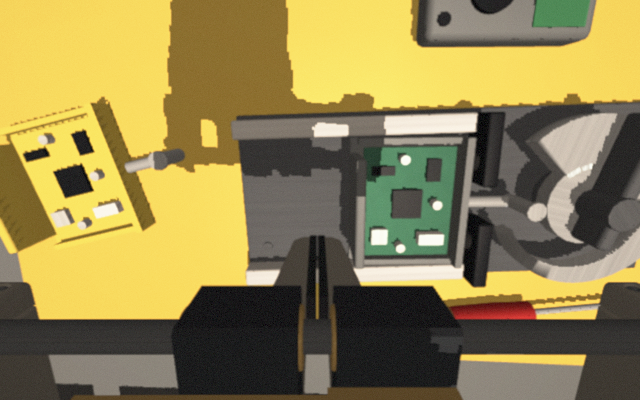

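View pics/t4.png

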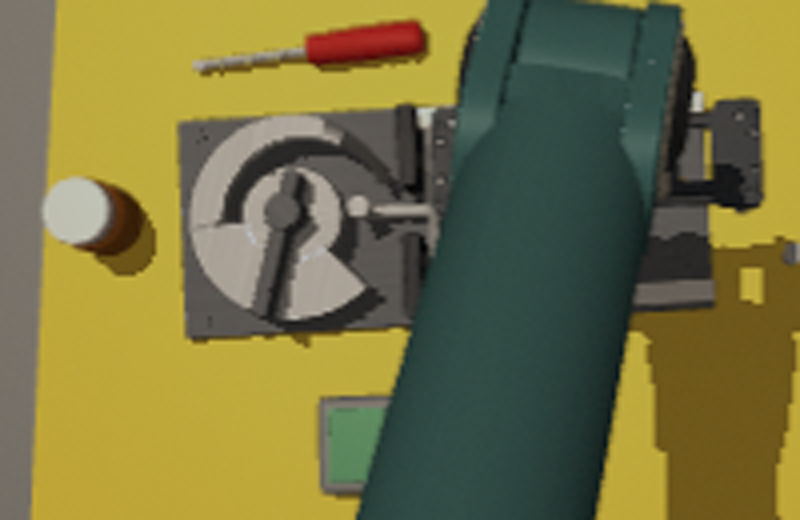

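Run:
```python
import pickle
from h import *
np.set_printoptions(precision=1,suppress=True)
c,d,p=pickle.load(open("pics/w2.pkl","rb"))
print(ray(c,[(537,212)],59.5),ray(c,[(626,214)],83), d[212,537],d[214,626])
P=np.load("pics/t4_P.npy"); v,u=np.mgrid[0:400,0:640]
m=(u>195)&(u<240)&(v>170)&(v<225)&(P[...,2]>68)
q=P[m][:,:2];mm=q.mean(0);w,e=np.linalg.eigh(np.cov((q-mm).T));print(mm,np.sqrt(12*w),e[:,1])
s=(q-mm)@e[:,1];print(s.min(),s.max(),mm+e[:,1]*s.min(),mm+e[:,1]*s.max())
```

```text
[[588.7 117.9  59.5]] [[580.8 165.9  83. ]] 263.36304 238.47993
[556.6 149. ] [ 93.9 252.5] [0.4 0.9]
-270.1962646515353 36.54635238608919 [ 452.3 -100.2] [570.7 182.8]
```

Request:
servo_tool(moves=[[25,-8,0,0],[25,-8,0,0],[25,-8,0,0],[25,-8,0,0],[25,-7,0,0],[25,-7,0,0],[25,-7,0,0],[23,-7,0,0],[0,0,0,0.09],[0,0,0,0.09],[0,0,0,0],[0,0,0,0]])

```text
time_s: 11.95
ee_pos: [526.7, 135.9, 142.4]
tool_rot: [-180.0, 0.0, 82.8]
force: [0.4, 0.2, -0.4]
gripper_width: 0.4
```

```bash
python3 - <<'E'
from plant import env, snapshot, calibration
import cv2,numpy as np,pickle
c=calibration("wrist");s=env.get_state();print(s["joint_pos"],s["ee_pos"],s["tool_rot"])
p,d=snapshot("wrist");cv2.imwrite("pics/wrist3.png",p[:,:,::-1]);pickle.dump((c,d,p),open("pics/w3.pkl","wb"))
E
```

```text
[-24.66929663  21.66725656   8.19562326 110.87418931  -4.07331772
  47.75184699  68.52600029] [526.73875358 135.92246019 142.384939  ] [-1.79982907e+02  1.09286644e-02  8.28294297e+01]
```

View pics/wrist3.png

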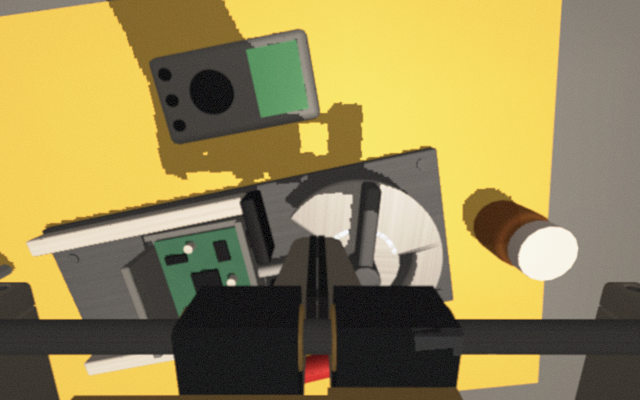

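```bash
python3 - <<'E'
import pickle
from h import *
c,d,p=pickle.load(open("pics/w3.pkl","rb"))
print(ray(c,[(360,184),(379,184),(366,277),(368,230)],[80,80,83,80]).round(1))
E
```

```text
[[504.6 170.2  80. ]
 [506.3 183.8  80. ]
 [577.4 167.8  83. ]
 [540.4 173.   80. ]]
```

Request:
servo_tool(moves=[[0,0,20,0],[0,0,20,0],[0,0,20,0],[0,0,12,0],[0,0,5,0],[0,0,0,0],[0,0,0,0]])

```text
time_s: 12.7
ee_pos: [527.5, 136.0, 66.2]
tool_rot: [179.9, -0.0, 82.8]
force: [0.5, 0.9, -0.1]
gripper_width: 0.1
```

Request:
servo_tool(moves=[[5,0,0,0],[3,0,0,0],[2,0,0,0],[2,0,0,0],[0,0,0,0]])

```text
time_s: 13.2
ee_pos: [528.4, 148.3, 65.7]
tool_rot: [180.0, -0.0, 82.8]
force: [0.2, -1.3, 1.1]
gripper_width: 0.2
```

Request:
servo_tool(moves=[[2,0,0,0],[2,0,0,0],[2,0,0,0],[0,0,0,0]])

```text
time_s: 13.6
ee_pos: [529.2, 154.2, 65.6]
tool_rot: [-180.0, -0.0, 82.8]
force: [0.4, -0.2, 0.4]
gripper_width: 0.3
```

Request:
servo_tool(moves=[[2,0,0,0],[2,0,0,0],[0,0,0,0]])

```text
time_s: 13.9
ee_pos: [529.6, 157.6, 65.5]
tool_rot: [-180.0, 0.0, 82.8]
force: [-0.6, -1.2, 1.0]
gripper_width: 0.7
```

Request:
servo_tool(moves=[[2,0,0,0],[2,0,0,0],[0,0,0,0]])

```text
time_s: 14.2
ee_pos: [530.2, 162.0, 65.6]
tool_rot: [180.0, -0.0, 82.8]
force: [0.6, 0.1, -0.2]
gripper_width: 1.1
```

```bash
python3 look.py t5
python3 - <<'E'
from plant import env, snapshot, calibration
import cv2,numpy as np,pickle
c=calibration("wrist")
p,d=snapshot("wrist");cv2.imwrite("pics/wrist4.png",p[:,:,::-1]);pickle.dump((c,d,p),open("pics/w4.pkl","wb"))
p,d=snapshot("scene");cv2.imwrite("pics/scene4.png",cv2.resize(p[120:260,280:440,::-1],None,fx=4,fy=4,interpolation=cv2.INTER_CUBIC))
E
```

```text
[530.2 162.   65.6] [ 0.6  0.1 -0.2] 14.2 [-26.1  29.1   7.1 111.9  -5.5  39.3  67.2]
bolt 25 [-46.7  -3. ] [-54.2  -9.1] [-39.3   2.6] px 239.44 186.08 ray@59.5 [-46.8  -2.9]
```

View pics/wrist4.png

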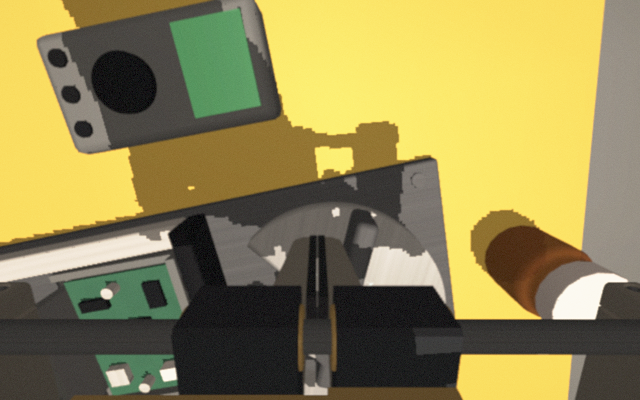

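View pics/scene4.png

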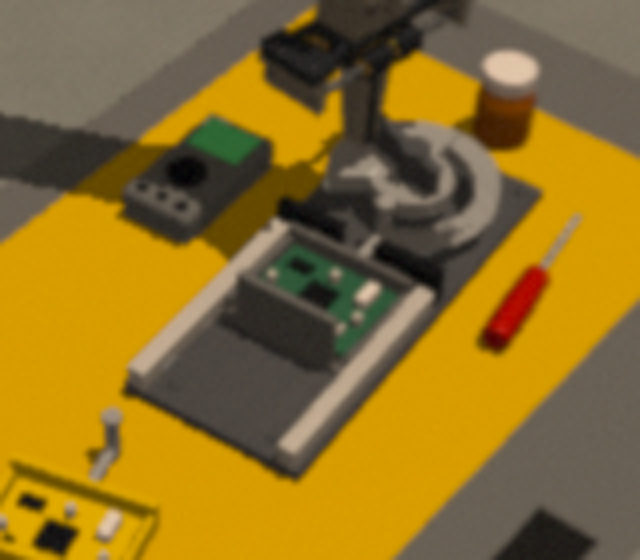

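```bash
python3 - <<'E'
import pickle
from h import *
c,d,p=pickle.load(open("pics/w4.pkl","rb"))
q=ray(c,[(365,216),(372,216),(355,213)],80).round(1);print(q)
v,u=np.mgrid[0:400,0:640];P=fromdepth(c,np.c_[u.ravel(),v.ravel()],d.ravel()).reshape(400,640,3)
m=(u>330)&(u<400)&(v>190)&(v<280)&(P[...,2]>70)&(P[...,2]<90)
Q=P[m];print(len(Q),Q.min(0),Q.max(0),Q.mean(0)); 
E
```

```text
[[507.3 189.   80. ]
 [507.8 192.4  80. ]
 [505.2 184.2  80. ]]
1468 [510.57403833 169.98325252  70.07476378] [542.91050381 195.27522712  89.95425659] [522.9891508  184.4092592   79.07498173]
```

```bash
cat > arc.py <<'E'
import sys
from plant import env
from h import *
n,dth,dro=int(sys.argv[1]),float(sys.argv[2]),float(sys.argv[3])
O=np.array([582.5,164.5]);s=env.get_state()
F=s["ee_pos"][:2].copy();yaw=np.radians(s["tool_rot"][2]);
w=F-O
print("R",np.hypot(*w),"Fang(dock cw from yd)",np.arctan2(w@[-.0765,.997],w@[-.997,-.0765]),"force",s["force"],np.hypot(*s["force"][:2]),"yaw",s["tool_rot"][2],"J7",s["joint_pos"][6])
rows=[]
for i in range(n):
    c,sn=np.cos(dth),np.sin(dth)
    w2=np.array([c*w[0]+sn*w[1],-sn*w[0]+c*w[1]]) # clockwise
    d=w2-w;tx=np.array([np.cos(yaw),np.sin(yaw)]);ty=np.array([tx[1],-tx[0]])
    rows.append([round(float(d@tx),1),round(float(d@ty),1),0,dro]);w=w2;yaw-=dro
print(rows)
E
python3 arc.py 8 0.08 0.1
```

```text
R 52.40542901274548 Fang(dock cw from yd) 0.02777117825756718 force [ 0.0759494  -1.31442074 -0.63395184] 1.3166131484001657 yaw 82.80040522045324 J7 67.1841181696941
[[4.2, -0.6, 0, 0.1], [4.1, -0.6, 0, 0.1], [4.1, -0.7, 0, 0.1], [4.1, -0.8, 0, 0.1], [4.1, -0.9, 0, 0.1], [4.1, -1.0, 0, 0.1], [4.1, -1.1, 0, 0.1], [4.0, -1.1, 0, 0.1]]
```

Request:
servo_tool(moves=[[4.2,-0.6,0,0.1],[4.1,-0.6,0,0.1],[4.1,-0.7,0,0.1],[4.1,-0.8,0,0.1],[4.1,-0.9,0,0.1],[4.1,-1,0,0.1]])

```text
time_s: 14.95
ee_pos: [533.6, 186.6, 65.3]
tool_rot: [-179.9, 0.1, 48.2]
force: [-2.6, -0.3, 0.0]
gripper_width: 0.3
```

```bash
python3 arc.py 8 0.08 0.09
```

```text
R 53.66194108343359 Fang(dock cw from yd) 0.5000290053869747 force [-2.60753235 -0.29963333  0.02815373] 2.6246914308210902 yaw 48.20368672751368 J7 36.39781332387693
[[4.1, -1.1, 0, 0.09], [4.1, -1.2, 0, 0.09], [4.1, -1.2, 0, 0.09], [4.1, -1.3, 0, 0.09], [4.1, -1.3, 0, 0.09], [4.1, -1.3, 0, 0.09], [4.1, -1.4, 0, 0.09], [4.1, -1.4, 0, 0.09]]
```

Request:
servo_tool(moves=[[4.1,-1.2,0,0.085],[4.1,-1.2,0,0.085],[4.1,-1.3,0,0.085],[4.1,-1.3,0,0.085],[4.1,-1.3,0,0.085],[4.1,-1.4,0,0.085],[4.1,-1.4,0,0.085],[4.1,-1.4,0,0.085]])

```text
time_s: 15.75
ee_pos: [556.2, 212.5, 65.3]
tool_rot: [-180.0, 0.1, 9.3]
force: [-0.7, -0.0, -0.3]
gripper_width: 0.5
```

```bash
python3 arc.py 8 0.08 0.08; python3 look.py t6
```

```text
R 54.70510378836656 Fang(dock cw from yd) 1.1453461488982108 force [-0.72421298 -0.03170212 -0.32392939] 0.7249065203073718 yaw 9.292359655685072 J7 2.8479033774651703
[[4.2, -1.3, 0, 0.08], [4.2, -1.3, 0, 0.08], [4.2, -1.3, 0, 0.08], [4.2, -1.3, 0, 0.08], [4.2, -1.3, 0, 0.08], [4.2, -1.3, 0, 0.08], [4.2, -1.3, 0, 0.08], [4.2, -1.3, 0, 0.08]]
[556.2 212.5  65.3] [-0.7 -0.  -0.3] 15.75 [-43.4  34.1  25.6 107.  -20.7  43.6   2.8]
bolt 26 [-46.8  -3.2] [-54.2  -9. ] [-39.4   2.7] px 239.5 186.0 ray@59.5 [-46.9  -3.2]
```

View pics/t6.png

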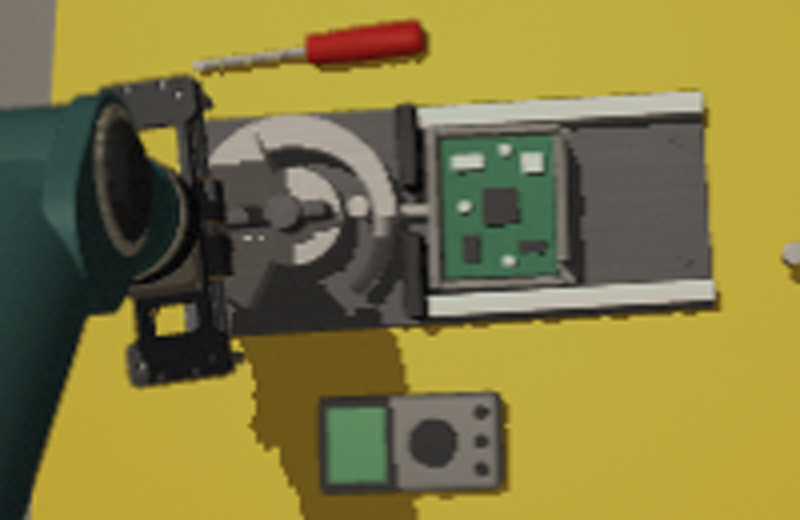

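Request:
servo_tool(moves=[[4.2,-1.3,0,0.08],[4.2,-1.3,0,0.08],[4.2,-1.3,0,0.08],[4.2,-1.3,0,0.08],[4.2,-1.3,0,0.08],[4.2,-1.3,0,0.08],[4.2,-1.3,0,0.08],[4.2,-1.3,0,0.08]])

```text
time_s: 16.6
ee_pos: [589.5, 218.7, 65.2]
tool_rot: [179.9, 0.2, -27.3]
force: [-4.6, 0.5, 3.0]
gripper_width: 0.7
```

```bash
python3 arc.py 6 0.06 0.06
```

```text
R 54.67675124258909 Fang(dock cw from yd) 1.776247587893758 force [-4.6346472   0.54052352  2.95736907] 4.666060477404949 yaw -27.277237248216682 J7 -26.92671296260334
[[3.1, -1.0, 0, 0.06], [3.1, -1.0, 0, 0.06], [3.1, -1.0, 0, 0.06], [3.1, -1.0, 0, 0.06], [3.1, -1.0, 0, 0.06], [3.1, -1.0, 0, 0.06]]
```

Request:
servo_tool(moves=[[3.2,-1,0,0.06],[3.2,-1,0,0.06],[3.2,-1,0,0.06],[3.2,-1,0,0.06],[3.2,-1,0,0.06],[3.2,-1,0,0.06],[3.2,-1,0,0.06]])

```text
time_s: 17.3
ee_pos: [610.4, 211.9, 65.0]
tool_rot: [179.8, 0.3, -51.3]
force: [-6.2, 2.5, 2.8]
gripper_width: 0.1
```

```bash
python3 arc.py 6 0.05 0.05; python3 look.py t7
python3 - <<'E'
from plant import env, snapshot, calibration
import cv2,numpy as np,pickle
c=calibration("wrist")
p,d=snapshot("wrist");cv2.imwrite("pics/wrist5.png",p[:,:,::-1]);pickle.dump((c,d,p),open("pics/w5.pkl","wb"))
E
```

```text
R 55.0131783632718 Fang(dock cw from yd) 2.1794993385498045 force [-6.19850094  2.45942968  2.76742708] 6.668598674048378 yaw -51.254383664827856 J7 -45.884943967618156
[[2.6, -0.9, 0, 0.05], [2.6, -0.9, 0, 0.05], [2.6, -0.9, 0, 0.05], [2.6, -0.9, 0, 0.05], [2.6, -0.9, 0, 0.05], [2.6, -0.9, 0, 0.05]]
[610.4 211.9  65. ] [-6.2  2.5  2.8] 17.3 [-50.   42.1  40.2 100.  -34.2  51.1 -45.9]
bolt 21 [-44.4   1. ] [-51.9  -6.7] [-39.4   7.8] px 238.61904761904762 187.52380952380952 ray@59.5 [-44.3   1. ]
```

View pics/wrist5.png

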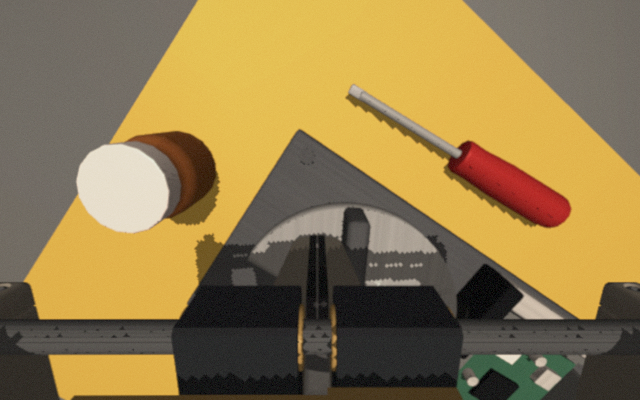

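View pics/t7.png

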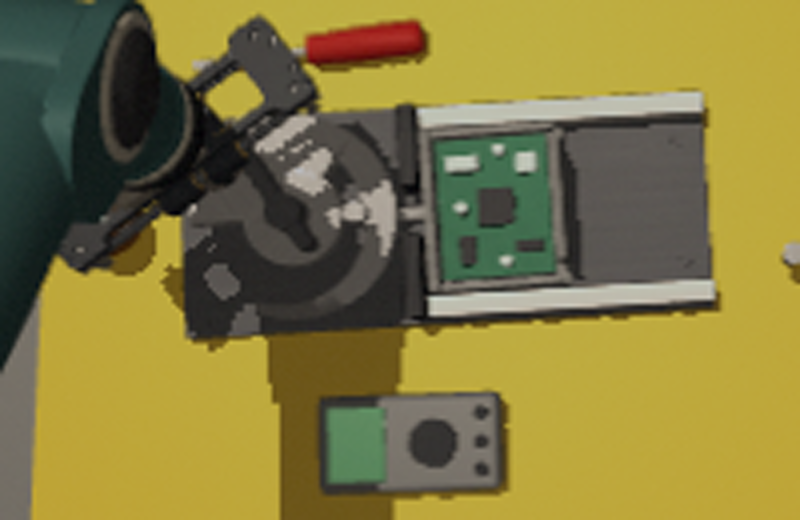

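Request:
servo_tool(moves=[[2.6,-0.9,0,0.05],[2.6,-0.9,0,0.05],[2.6,-0.9,0,0.05],[2.6,-0.9,0,0.05],[2.6,-0.9,0,0.05]])

```text
time_s: 17.9
ee_pos: [622.2, 203.4, 65.0]
tool_rot: [179.9, 0.2, -65.5]
force: [-3.8, 3.2, -0.0]
gripper_width: 0.8
```

Request:
servo_tool(moves=[[2.1,-0.7,0,0.04],[2.1,-0.7,0,0.04],[2.1,-0.7,0,0.04],[0,0,0,0]])

```text
time_s: 18.3
ee_pos: [627.6, 197.5, 65.2]
tool_rot: [180.0, 0.1, -72.3]
force: [-2.1, 1.8, -0.3]
gripper_width: 0.6
```

```bash
python3 arc.py 4 0.04 0.04; python3 look.py t8
```

```text
R 55.94775698293734 Fang(dock cw from yd) 2.586231194548216 force [-2.05921546  1.8284946  -0.30400917] 2.753862885687207 yaw -72.34266212138843 J7 -62.342801867109095
[[2.1, -0.7, 0, 0.04], [2.1, -0.7, 0, 0.04], [2.1, -0.7, 0, 0.04], [2.1, -0.7, 0, 0.04]]
[627.6 197.5  65.2] [-2.1  1.8 -0.3] 18.3 [-50.9  44.8  45.1  98.5 -38.6  53.4 -62.3]
bolt 20 [-43.3   0.7] [-48.8  -6.4] [-39.4   8. ] px 238.25 187.45 ray@59.5 [-43.3   0.7]
```

View pics/t8.png

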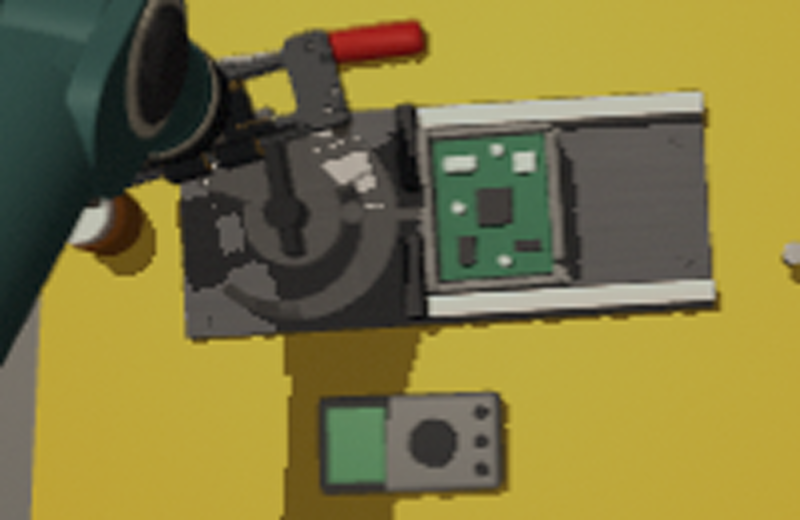

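Request:
servo_tool(moves=[[1.6,-0.5,0,0.03],[1.6,-0.5,0,0.03],[0,0,0,0]])

```text
time_s: 18.65
ee_pos: [630.1, 193.9, 65.5]
tool_rot: [-180.0, -0.0, -76.0]
force: [-1.3, 2.9, -1.6]
gripper_width: 0.4
```

Request:
servo_tool(moves=[[1.6,-0.5,0,0.03],[0,0,0,0]])

```text
time_s: 18.85
ee_pos: [631.2, 191.9, 65.7]
tool_rot: [-180.0, -0.0, -77.7]
force: [-0.8, 1.3, -0.4]
gripper_width: 0.7
```

Request:
servo_tool(moves=[[1.6,-0.5,0,0.03],[0,0,0,0]])

```text
time_s: 19.05
ee_pos: [631.9, 190.6, 65.7]
tool_rot: [-180.0, -0.0, -79.4]
force: [-0.5, 1.6, -1.6]
gripper_width: 0.3
```

Request:
servo_tool(moves=[[1.6,-0.5,0,0.03],[0,0,0,0]])

```text
time_s: 19.25
ee_pos: [632.4, 190.4, 65.7]
tool_rot: [180.0, 0.1, -81.1]
force: [-1.9, 4.1, -0.3]
gripper_width: 0.4
```

Request:
servo_tool(moves=[[1.6,-0.5,0,0.03],[0,0,0,0]])

```text
time_s: 19.45
ee_pos: [632.8, 190.1, 65.6]
tool_rot: [180.0, 0.2, -82.8]
force: [-1.8, 5.7, -0.4]
gripper_width: 0.4
```

Request:
servo_tool(moves=[[1.5,-0.4,0,0.03],[0,0,0,0]])

```text
time_s: 19.65
ee_pos: [633.2, 190.1, 65.6]
tool_rot: [180.0, 0.3, -84.5]
force: [-3.2, 8.2, 0.6]
gripper_width: 0.4
```

Request:
servo_tool(moves=[[1.5,0,0,0],[1.5,0,0,0],[0,0,0,0]])

```text
time_s: 19.95
ee_pos: [633.2, 190.0, 65.7]
tool_rot: [179.9, 0.5, -84.4]
force: [-3.3, 12.7, 0.1]
gripper_width: 0.6
```

```bash
python3 look.py t9
python3 - <<'E'
from plant import env, snapshot, calibration
import cv2,numpy as np,pickle
c=calibration("wrist")
p,d=snapshot("wrist");cv2.imwrite("pics/wrist6.png",p[:,:,::-1]);pickle.dump((c,d,p),open("pics/w6.pkl","wb"))
E
```

```text
[633.2 190.   65.7] [-3.3 12.7  0.1] 19.95 [-51.3  46.1  47.6  98.2 -41.3  54.8 -71.5]
bolt 21 [-44.4   0.5] [-58.4  -6.5] [-39.4   8.3] px 238.66666666666666 187.38095238095238 ray@59.5 [-44.5   0.6]
```

View pics/t9.png

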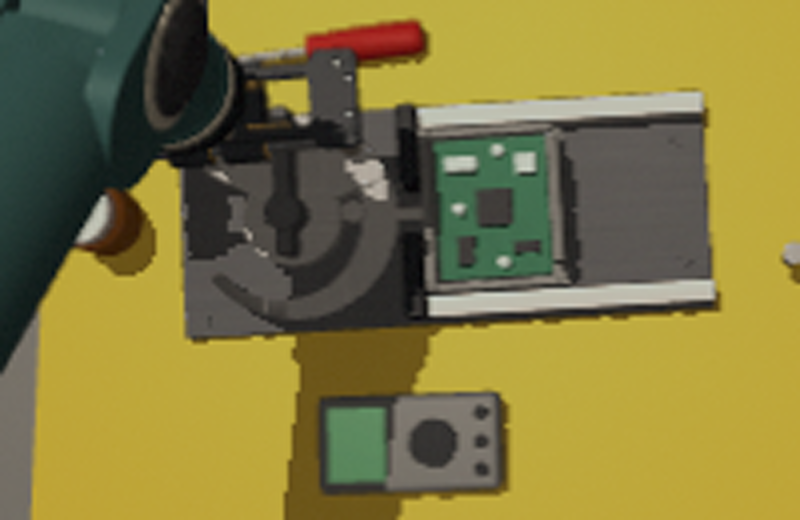

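Request:
servo_tool(moves=[[-5,0,0,0],[-8,0,0,0],[-8,0,0,0],[0,0,-20,0],[0,0,-30,0],[0,0,-40,0],[0,0,-40,0],[0,0,0,0]])

```text
time_s: 20.85
ee_pos: [636.1, 203.1, 203.2]
tool_rot: [-179.4, 0.1, -84.6]
force: [-0.3, -1.3, 1.0]
gripper_width: 0.4
```

Request:
servo_tool(moves=[[-30,0,0,0],[-40,0,0,0],[-40,0,0,0],[-40,0,0,0],[-40,0,0,0],[0,0,0,0]])

```text
time_s: 21.45
ee_pos: [611.6, 401.1, 195.0]
tool_rot: [180.0, 0.1, -84.0]
force: [-0.8, 0.9, 0.2]
gripper_width: 0.9
```

```bash
python3 look.py t10
python3 - <<'E'
from h import *
np.set_printoptions(precision=3,suppress=True)
v,u=np.mgrid[0:400,0:640]
for n in ["t10","top0"]:
    P=np.load(f"pics/{n}_P.npy"); m=(u>190)&(u<250)&(v>150)&(v<225)&(P[...,2]>70)&(P[...,2]<95)
    q=P[m][:,:2];mm=q.mean(0);w,e=np.linalg.eigh(np.cov((q-mm).T));s=(q-mm)@e[:,1]
    print(n,len(q),mm,e[:,1],mm+e[:,1]*s.min(),mm+e[:,1]*s.max())
    m=(u>255)&(u<330)&(v>155)&(v<225)&(P[...,2]>62)&(P[...,2]<72);q=P[m];print("plate",q.mean(0),q.max(0))
E
```

```text
[611.6 401.1 195. ] [-0.8  0.9  0.2] 21.45 [-66.7  44.6  52.6  82.3 -36.2  70.9 -94.2]
bolt 19 [-44.9  -0.5] [-65.1 -10.8] [-39.3   5.4] px 238.8421052631579 187.0 ray@59.5 [-45.   -0.4]
t10 216 [600.477 165.181] [-0.997 -0.081] [656.229 169.738] [553.123 161.311]
plate [599.032 -19.676  66.358] [642.543 -13.286  71.194]
top0 218 [563.728 167.224] [-0.981  0.192] [611.449 157.904] [509.939 177.73 ]
plate [600.283 -81.575  66.313] [647.078  57.805  71.414]
```

View pics/t10.png

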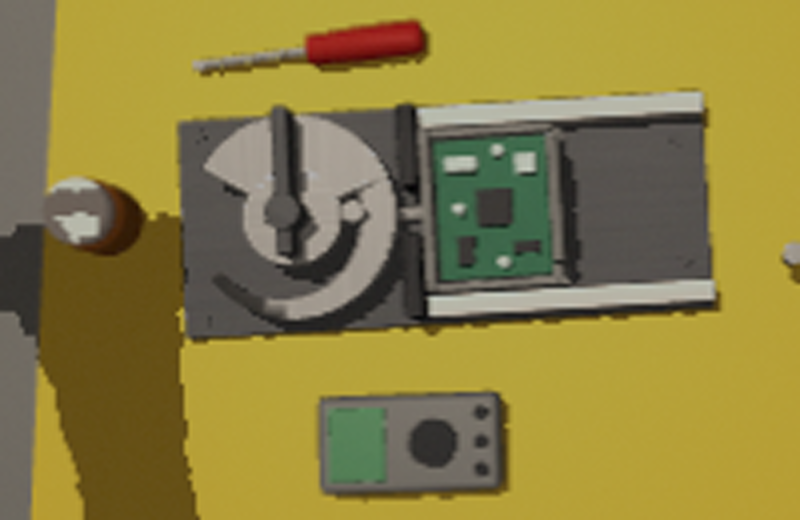

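```bash
python3 -c "
from plant import ticket;print(ticket.job_done())"
```

```text
the job is handed in; nothing more can be done
None
```

I pushed the carrier forward until its bolt head stood in the open cam mouth. I then turned the lever clockwise to its stop, backed the arm well clear and handed the job in at about 21.5 s.

**Bolt in the mouth:** when I stopped pushing, the bolt head measured about 47–50 mm from the cam axis, with the cam still open at roughly 0.2–0.4 rad. The spring pads gave no clear force rise at that point, so contact with them was not confirmed by force. The two ways I located the cam axis differed by about 2 mm.

**Forces:** the readings at the end of each move stayed around 3–4 N while pushing the carrier. They reached about 7 N while turning the lever. Against the stop I pressed deliberately up to about 13 N and the lever did not move further.

**Last look from above, arm withdrawn:**
- **Lever:** it lies along the dock's -y within about 0.01 rad, so the cam is at roughly 3.14 rad.
- **Bolt head:** the automatic reading was -45 mm in the dock's x. That is inside the 46.5 mm limit, but the patch measured also took in part of the hook, so it is loose by a couple of mm. It could be about 2 mm further out with my other axis estimate.
- **Push plate:** it moved about 65 mm in all and sits within 2 mm of where it should be at home, which supports the bolt reading.
- **Bystanders:** the jar, meter and screwdriver look unmoved; I judged this from the pictures and did not measure it.

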